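# Turn the settled flavouring bottle over and stand it on the scale

### The arm

A 6-joint arm with a two-finger parallel gripper is mounted at the origin on a cart in front of the work surface, level with it; the furniture and walls round the work are solid. World frame = base frame: x ahead of the robot, y to its left, z up, the work surface at z = 0. Lengths are in m, angles in rad, forces in N, time in s.
With the tool pointing down it reaches from about 0.35 to 0.775 m from the base axis. Payload 5.5 kg.
Tool frame: the origin (TCP) lies at the very end of the fingers, on their centre line; the grasp point (between the pads) lies 19 mm behind it; z points along the fingers, y is the line along which they close (so a half turn about z gives the same grasp; the last joint's range is limited). The gripper opens to 85 mm and grips with 20 to 120 N. Pads are 22 mm wide; open, the fingers measure 114 mm over their backs; the gripper's body (76 mm by 85 mm) begins 54 mm behind the grasp point. The pads swing forward as they close: fully open they stand 13 mm farther back than shut.
Start: joints at [-1.334, 0.313, 0.046, 1.304, 0, 1.431], TCP at [0.212, -0.535, 0.231] pointing down, gripper open.
Joint ranges: [-2.76, 2.76], [-0.86, 1.69], [-1.03, 1.26], [-2.2, 2.34], [-1.47, 1.5], [-3.14, 3.14]. Speed limits (rad/s): [2.57, 2.57, 3.14, 3.14, 3.14, 3.14].

### API

Orientations are given as a unit quaternion [w, x, y, z].
In Python, from workcell import env, cams, ticket, spotter gives the robot as it stands.
- The arm moves only by the tool jog_arm, never from a script. Its argument "increments" is a list that holds one entry, the list of rows, each a list of 7 numbers: the shift along the tool's x, y, z in units of 0.25 m (1.0 is 0.25 m), then the turn, a rotation vector about the tool's x, y, z in units of 180 degrees (1.0 is 180 degrees), then the closure in counts, from 0 (fully open) to 255 (shut). A call has 1 to 20 rows; each row shifts and turns the commanded pose from where the row before left it, along the tool's axes as they then stand; what a row does not reach is not made up. A row lasts 1/10 s, in which the tool goes at most 50 mm and 8.59 degrees, less where a joint would pass 70% of its speed; a pose out of reach is approached as far as the arm can. A call with a number of a shift or a turn outside -1 to 1 is refused whole. A call with a gripper value outside its range is refused whole. The fingers move at their own pace and stop on an object; "force" is the grip in N (left out, the last holds). Time passes only in rows, so rows that do not move let the fingers close. It gives the time, the measured TCP pose, the force, the opening and the grip force at its end, in the units of the state.
- env.get_state(): the state, without advancing time (a new reading comes with each control period).
- cams.read_camera(name): name is "scene" or "top"; returns a dict with "pixels" (420x560x3 uint8, red, green, blue), "fx", "fy", "cx", "cy" (pixels), "k1" (the pictures are not rectified: a ray, as slopes to the right and down, at radius r is drawn at 1 + k1 r^2 times it, then the intrinsics apply), "xyz" and "attitude" of the camera in the world. Camera axes: x right, y down, z forward; pixel columns grow to the right and rows downward; lengths in m; the calibration is good to about 2 mm. A picture is of the moment at which its call begins. There is no depth.
- ticket.hand_in(): hands the job in; it is judged then, once.
Trained networks look in the newest picture that a camera, given by its name, has taken for a name from the list of things; names that differ only in an ending like _2 or _b are one class to them, and where a whole thing is asked for, a point or a joint stands for the part that bears it (a point fixed in the world has none). Each returns a list of dicts, best first, with "conf" (0 to 1); they miss things now and then, are a little off and sometimes report something else, mostly with a low value. They report only what shows in the picture. A call takes as long as a camera call. They do not tell look-alikes from the thing itself.
- spotter.find_in(target, camera): "uv" ([column, row] in pixels, amid what is visible of it).
- spotter.cut_out(target, camera): "region" (420x560 bool, what is visible of it) and "uv" ([column, row] in pixels, amid what is visible of it).
- spotter.landmark_of(target, camera): "uv" ([column, row] in pixels: a listed point, or the origin of a listed thing).
The state is a dict: "clock": time; "joint_pos": joint angles; "qvel": joint speeds; "tau": joint torques, N m; "tcp_pos": TCP position; "orientation": TCP orientation; "wrist_force": force on the tool from outside, world axes, zero at the start; "ft_torque": the same for the moment, N m; "finger_gap": finger opening in m; "grip_force": force on a finger pad.
Only numpy, scipy, OpenCV 4.12 (cv2) and the standard library are available. Lean on these libraries where they do the work, as an engineer would, in place of code of your own. Each camera call takes 0.05 s, during which the arm holds its last target. There are 200 camera calls.

### The job

The flavouring in the middle-sized of the three amber bottles on the green board has settled: lift that bottle well clear, turn it upside down with its cap pointing steeply down (at least 45 degrees below level) and keep it so, clear of everything, for two seconds. Then turn it back and set it gently down, upright and wholly on the scale's weighing plate beside the portion tub that already stands there, and let go. Leave the other bottles, the tub and everything else standing where they are, and do not squash or knock anything on the way.

Things in the scene. Friction and masses are not known exactly. Their poses are not given: they have to be found in the camera images.
- bottle_middle: the bottle to turn: middle-sized closed amber bottle, black cap, pale label, 46 mm diameter, 130 mm tall, 0.13 to 0.23 kg, standing on the board. Straight round body from the base to 75 mm up, then shoulder and neck; the cap (fixed, 22 mm diameter) is at 114 to 130 mm. Origin: centre of its underside; z along its axis to the cap.
- bottle_small: look-alike amber bottle, 38 mm diameter, 100 mm tall; origin: centre of its underside, z to its cap. Leave alone.
- bottle_large: look-alike amber bottle, 54 mm diameter, 160 mm tall; origin: centre of its underside, z to its cap. Leave alone.
- spice_jar: spice jar with red cap among the bottles, 45 mm diameter, 106 mm tall; origin: centre of its underside. Leave alone.
- board: green plastic board that the bottles and the spice jar stand on, fixed, 270 (x) x 310 (y) x 12 mm thick; origin: centre of its underside, so its top is 12 mm above the origin. Board and scale may change sides. A fixed wall shelf overhangs the back of the worktop, beyond x = 0.73 m and some 0.55 m up.
- scale: white portion scale, fixed; 232 (x) x 205 (y) mm, 56 mm high, keypad at the -x side (towards the robot); origin: centre of its underside, z up. Its body is 42 mm high, the plate on it 56 mm.
- platter (a point): middle of the top face of the scale's weighing plate; the plate measures 142 mm (scale x) by 172 mm (scale y); axes as the scale's; z up. Its top is 56 mm above the worktop.
- portion_tub: small clear round tub with lid and tab, 38 mm tall, standing on the weighing plate's +y half (the -y half is free). Origin: under its middle, with all of it within 46 mm of the origin (76 mm round lid centred 7 mm to its own +y, tab to its -y). Leave alone.
- squeeze_bottle: squeeze bottle with pointed white nozzle, 65 mm diameter, 221 mm tall, on the worktop behind the work; origin: centre of its underside. Leave alone.
- label_roll: yellow roll of labels lying flat near the front edge, 72 mm diameter, 26 mm high; origin: centre of its underside. Leave alone.
- spray_blue: trigger spray bottle with blue head, 71 x 97 mm, 297 mm tall, standing at the back left; origin: centre of its underside. Leave alone.
- red_lid_tub: clear round tub with red lid, 99 x 114 mm, 59 mm tall, at the back; origin: under its middle. Leave alone.
- thermometer: dial probe thermometer lying flat, 162 mm long, 34 mm dial, 13 mm high, on the right of the worktop; origin: under its middle, its length along its y. Leave alone.
Mind the look-alikes: they are no part of the job. Leave any pink or yellow look-alike of the bottle_middle alone.

How it is judged:
On the way:
1. the middle-sized bottle is held clear of everything with its cap pointing steeply down (axis turned 126 degrees or more from upright) for over a second, its foot over 0.15 m above the worktop (angle between bottle_middle's own z axis and vertical above 2.2 rad and contact force between bottle_middle and board below 0.05 N and contact force between bottle_middle and scale below 0.05 N and height (world z) of bottle_middle above 0.15 m and contact force between the fingers and bottle_middle above 0.5 N), for 1.2 s.
At the end, for the whole second after the job is handed in: The middle-sized bottle, turned over before, stands released and still on the weighing plate: within 0.08 rad of upright, its foot within 6 mm of the plate's top, its centre within 50 mm (scale x) and 65 mm (scale y) of the plate's middle. The other loose things stand where they stood (angle between bottle_middle's own z axis and vertical below 0.08 rad and x of bottle_middle in the frame of platter between -0.05 and 0.05 m and y of bottle_middle in the frame of platter between -0.065 and 0.065 m and z of bottle_middle in the frame of platter between -0.006 and 0.006 m and linear speed of bottle_middle below 0.02 m/s and contact force between bottle_middle and scale above 0.3 N and contact force between the fingers and bottle_middle below 0.05 N); the robot touches nothing.
It fails at once if the small bottle, the large bottle or the spice jar is pushed more than 25 mm or tipped (distance of any of bottle_small, bottle_large, spice_jar from where it was at the start of the episode above 0.025 m or angle between any of bottle_small, bottle_large, spice_jar's own z axis and vertical above 0.3 rad).
It fails at once if the portion tub is pushed more than 15 mm or tipped (distance of portion_tub from where it was at the start of the episode above 0.015 m or angle between portion_tub's own z axis and vertical above 0.3 rad).
It fails at once if the squeeze bottle, the spray bottle or the red-lidded tub is pushed more than 25 mm or tipped (distance of any of squeeze_bottle, spray_blue, red_lid_tub from where it was at the start of the episode above 0.025 m or angle between any of squeeze_bottle, spray_blue, red_lid_tub's own z axis and vertical above 0.3 rad).
It fails at once if the label roll or the thermometer is pushed more than 25 mm or tipped (distance of any of label_roll, thermometer from where it was at the start of the episode above 0.025 m or angle between any of label_roll, thermometer's own z axis and vertical above 0.3 rad).
It fails at once if the bottle is banged or dropped onto the scale (more than 40 N) (contact force between bottle_middle and scale above 40 N).
It also fails if it takes over 72 s, if anything falls off the work surface, if the arm or the gripper's body presses on something with over 40 N, if the wrist force passes 120 N, or if a joint passes its speed limit or range.

## Working session

There is one attempt and no reset: what is moved stays moved. The work goes in short steps, Python scripts to look and compute and a tool call to move; the robot and the scene stay as the last step left them, time stands still between calls to the robot, and variables do not carry over. Pictures are saved under pics/ and viewed, at most 10 in all, crops included, and the job is handed in when it is done.

Besides the shell and the picture viewer there is one more tool, called after "Emit:" as name([rows], argument=value, ...), one row to a line, values as JSON. jog_arm: Moves the arm, as the interface text tells. Shifts and turns lie within -1 to 1; 1 stands for 0.25 m of shift or 180 degrees of turn. Its arguments: {"type":"object","properties":{"increments":{"type":"array"},"force":{"type":"number"}},"required":["increments"]}

```bash
ls; mkdir -p pics
cat > h.py <<'E'
import numpy as np, cv2
from scipy.spatial.transform import Rotation as R
from workcell import env, cams, ticket, spotter
def rot(a):
    a=np.array(a,float)
    if a.shape==(3,3): return a
    return R.from_quat([a[1],a[2],a[3],a[0]]).as_matrix()
def ray(c,uv):
    x=(uv[0]-c['cx'])/c['fx']; y=(uv[1]-c['cy'])/c['fy']
    rd=np.hypot(x,y); r=rd
    for _ in range(30): r=rd/(1+c['k1']*r*r)
    s=r/rd if rd>0 else 1
    d=rot(c['attitude'])@np.array([x*s,y*s,1]); return np.array(c['xyz'],float),d/np.linalg.norm(d)
def atz(c,uv,z):
    o,d=ray(c,uv); return o+d*(z-o[2])/d[2]
def tri(c1,u1,c2,u2):
    o1,d1=ray(c1,u1);o2,d2=ray(c2,u2)
    s=np.linalg.lstsq(np.c_[d1,-d2],o2-o1,rcond=None)[0]
    a=o1+s[0]*d1;b=o2+s[1]*d2
    return (a+b)/2,np.linalg.norm(a-b)
def proj(c,p):
    q=rot(c['attitude']).T@(np.array(p,float)-np.array(c['xyz'],float)); s=q[:2]/q[2]
    s=s*(1+c['k1']*(s@s)); return np.array([c['fx']*s[0]+c['cx'],c['fy']*s[1]+c['cy']])
E
python3 - <<'E'
from h import *
np.set_printoptions(precision=3,suppress=True)
for n in ('scene','top'):
    c=cams.read_camera(n); cv2.imwrite(f'pics/{n}0.png',c['pixels'][...,::-1])
    print(n,{k:v for k,v in c.items() if k!='pixels'})
    for t in ['bottle_middle','bottle_small','bottle_large','spice_jar','scale','platter','portion_tub','squeeze_bottle','spray_blue','board','red_lid_tub','thermometer','label_roll']:
        print(t,[(np.round(d['uv']).tolist(),round(d['conf'],2)) for d in spotter.landmark_of(t,n)])
print(env.get_state())
E
```

```text
pics
scene {'fx': 388.53960907863194, 'fy': 388.53960907863194, 'cx': 276.51306791306206, 'cy': 210.5515933868242, 'k1': -0.03916875568632376, 'xyz': array([0.023, 0.436, 0.972]), 'attitude': array([ 0.136, -0.386,  0.863, -0.298])}
bottle_middle [([364.0, 163.0], 0.91), ([358.0, 190.0], 0.76)]
bottle_small [([312.0, 184.0], 0.73)]
bottle_large [([312.0, 214.0], 0.85), ([268.0, 168.0], 0.23)]
spice_jar [([344.0, 212.0], 0.57)]
scale [([213.0, 277.0], 0.76)]
platter [([202.0, 264.0], 0.8)]
portion_tub [([189.0, 272.0], 0.92)]
squeeze_bottle [([232.0, 207.0], 0.87), ([305.0, 263.0], 0.7)]
spray_blue [([114.0, 290.0], 0.92)]
board [([326.0, 197.0], 0.75)]
red_lid_tub [([266.0, 166.0], 0.74)]
thermometer []
label_roll [([309.0, 265.0], 0.67)]
top {'fx': 482.7177455249156, 'fy': 482.7177455249156, 'cx': 282.4678725326302, 'cy': 211.88091514453367, 'k1': 0.03040511846315339, 'xyz': array([ 0.352, -0.028,  1.509]), 'attitude': array([-0.053,  0.713, -0.696,  0.059])}
bottle_middle [([417.0, 228.0], 0.85), ([415.0, 272.0], 0.63), ([371.0, 247.0], 0.52)]
bottle_small [([341.0, 210.0], 0.55)]

[... 205 characters left out ...]
, 251.0], 0.48)]
squeeze_bottle []
spray_blue [([134.0, 182.0], 0.92)]
board [([342.0, 230.0], 0.73)]
red_lid_tub [([330.0, 156.0], 0.85), ([197.0, 230.0], 0.28)]
thermometer [([435.0, 256.0], 0.68)]
label_roll [([272.0, 276.0], 0.71)]
{'clock': 1.4, 'joint_pos': array([-1.334,  0.313,  0.046,  1.304, -0.   ,  1.431]), 'qvel': array([ 0.   , -0.   ,  0.002, -0.   ,  0.001, -0.001]), 'tau': array([ -0.001, -48.046,  29.881,   0.001,  -0.   ,   0.   ]), 'tcp_pos': array([ 0.212, -0.535,  0.231]), 'orientation': array([ 0.   ,  0.982,  0.187, -0.   ]), 'wrist_force': array([0.632, 0.511, 0.483]), 'ft_torque': array([ 0.031, -0.004,  0.062]), 'grip_force': 0.0, 'finger_gap': 0.08542856141521478}
```

View both.

Run:
```python
import cv2
a=cv2.imread('pics/scene0.png'); cv2.imwrite('pics/s1.png',cv2.resize(a[100:330,80:400],None,fx=2.5,fy=2.5,interpolation=2))
a=cv2.imread('pics/top0.png'); cv2.imwrite('pics/t1.png',cv2.resize(a[110:330,110:460],None,fx=2.28,fy=2.28,interpolation=2))
```

```text
(no output)
```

View pics/s1.png

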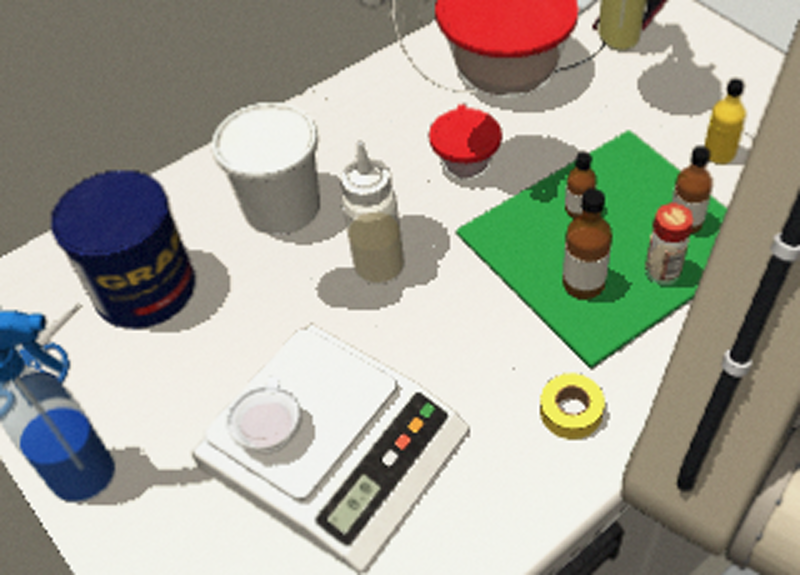

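View pics/t1.png

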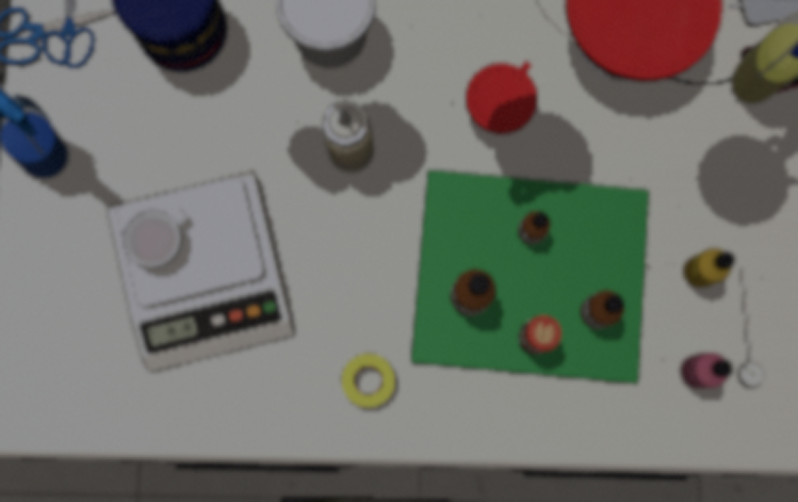

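The scene view shows the amber bottles at about (312,174) small, (315,198) large and (357,176) middle, with the spice jar at (348,197). In the top view they are at (341,210), (318,238), (375,245) and (348,256).

Things that could be taken for the target:
- Small amber: top (341,210)
- Large amber: top (318,238)
- Middle amber: top (375,245)
- Yellow, off the board: top (420,228)
- Pink, off the board: top (418,272)

I choose the middle amber and check it next with a close crop.

Run:
```python
from h import *
np.set_printoptions(precision=3,suppress=True)
S=cams.read_camera('scene'); T=cams.read_camera('top')
def lm(t,n,near):
    l=[np.array(d['uv']) for d in spotter.landmark_of(t,n)]
    l=[u for u in l if np.linalg.norm(u-near)<25]
    return l[0] if l else None
for t,s,q in [('bottle_middle',(358,190),(371,248)),('bottle_small',(312,184),(341,210)),('bottle_large',(312,214),(314,236)),('spice_jar',(344,212),(345,258)),('platter',(202,264),(192,216)),('portion_tub',(189,272),(180,217)),('label_roll',(309,265),(272,276)),('squeeze_bottle',(232,207),(262,176))]:
    a=lm(t,'scene',s);b=lm(t,'top',q)
    if a is not None and b is not None: print(t,*tri(S,a,T,b),a,b)
    else: print(t,a,b)
# black cap blobs
def dark(c,near,r=14):
    p=c['pixels'].astype(int); m=(p.max(2)<60).astype(np.uint8)
    n,l,st,ce=cv2.connectedComponentsWithStats(m)
    for i in range(1,n):
        if np.linalg.norm(ce[i]-near)<r and st[i,4]>6: print('dark',ce[i],st[i])
dark(S,(360,163));dark(T,(379,243))
i1=S['pixels'][140:220,300:400,::-1];i2=T['pixels'][200:280,310:410,::-1]
cv2.imwrite('pics/c1.png',np.hstack([cv2.resize(i,(400,320),interpolation=2) for i in(i1,i2)]))
# board / scale corners by masks
for t in('board','scale'):
  for n,c in(('scene',S),('top',T)):
    d=spotter.cut_out(t,n)
    if d:
        m=d[0]['region'].astype(np.uint8);k=max(cv2.findContours(m,0,1)[0],key=cv2.contourArea)
        z={'board':.012,'scale':.042}[t]
        (ce,sz,an)=cv2.minAreaRect(np.array([atz(c,p[0].astype(float),z)[:2]*1000 for p in k],np.float32))
        print(t,n,ce,sz,an)
```

```text
bottle_middle [ 0.486 -0.321  0.003] 0.012259322486204986 [357.4 189.8] [371.3 246.5]
bottle_small [ 0.595 -0.219  0.023] 0.003533477511325949 [311.3 182.4] [340.4 211.2]
bottle_large [ 0.504 -0.145  0.003] 0.002771924180873782 [313.5 214.5] [316.1 241.3]
spice_jar [ 0.459 -0.234 -0.014] 0.012634998750867796 [341.2 210.9] [344.9 258.1]
platter [0.555 0.241 0.073] 0.015012779927290113 [202.6 264. ] [187.6 216.6]
portion_tub None [180.8 215.8]
label_roll [ 0.396 -0.005 -0.012] 0.009288678370419405 [304.4 264.7] [271.3 276. ]
squeeze_bottle [ 0.705  0.023 -0.001] 0.0074189210706266644 [231.6 205.9] [265.  178.2]
dark [359.804 162.13 ] [357 159   7   8  46]
dark [375.63  247.863] [365 238  19  20 211]
board scene (534.7584228515625, -222.21066284179688) (312.9247741699219, 273.9992370605469) 85.72003173828125
board top (539.0751342773438, -227.83580017089844) (311.9190673828125, 272.2246398925781) 85.78003692626953
scale scene (524.028564453125, 229.635009765625) (242.73460388183594, 213.83978271484375) 15.461287498474121
scale top (532.2495727539062, 220.91334533691406) (234.77919006347656, 207.79986572265625) 16.142717361450195
```

View pics/c1.png

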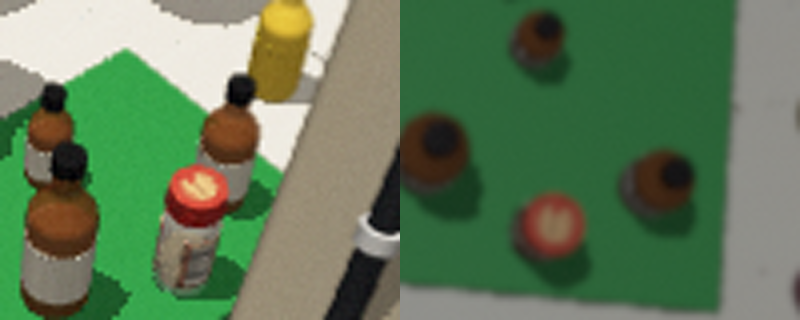

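The crop confirms it. The middle amber bottle is at the right of the board, with its cap at scene (360,162) and top (379,243); yellow is off the board. Next I'll measure the cap and the weighing plate.

Run:
```python
from h import *
np.set_printoptions(precision=4,suppress=True)
S=cams.read_camera('scene'); T=cams.read_camera('top')
p,e=tri(S,(359.8,162.1),T,(379.4,243.2)); print('cap',p,e, atz(S,(359.8,162.1),.134),atz(T,(379.4,243.2),.134))
tp=T['pixels'].astype(int)
sub=tp[236:252,370:388]; m=sub.sum(2)<90; ys,xs=np.nonzero(m); print('top dark',xs.mean()+370,ys.mean()+236,m.sum())
i1=S['pixels'][220:330,150:280,::-1];i2=T['pixels'][180:280,150:245,::-1]
a=cv2.resize(i1,None,fx=3.2,fy=3.2,interpolation=2);b=cv2.resize(i2,None,fx=4,fy=4,interpolation=2);print(a.shape,b.shape)
o=np.zeros((400,800,3),np.uint8);o[:352,:416]=a;o[:400,416:796]=b;cv2.imwrite('pics/sc.png',o)
```

```text
cap [ 0.4896 -0.3165  0.1304] 0.00105011586206001 [ 0.4881 -0.313   0.134 ] [ 0.4888 -0.316   0.134 ]
top dark 378.4901960784314 243.4313725490196 51
(352, 416, 3) (400, 380, 3)
```

View pics/sc.png

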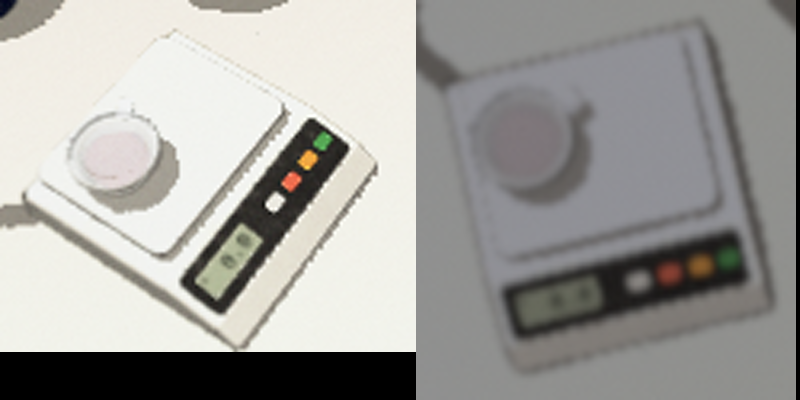

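Run:
```python
from h import *
np.set_printoptions(precision=4,suppress=True)
S=cams.read_camera('scene'); T=cams.read_camera('top')
r=[]
for s,t in [((239.1,253.7),(226,233)),((200.9,299.7),(171.7,244.5))]:
    p,e=tri(S,s,T,t); print(p,e,atz(S,s,.056),atz(T,t,.056)); r.append((atz(S,s,.056)+atz(T,t,.056))/2)
v=r[1]-r[0]; print('len',np.linalg.norm(v)); 
y=v/np.linalg.norm(v); x=np.array([y[1],-y[0],0]); c=(r[0]+r[1])/2+x*.071
print('yaw',np.degrees(np.arctan2(x[1],x[0])),'platter',c)
t=(110/3.2+150,152/3.2+220);u=(150+(525-416)/4,180+138/4)
tub=tri(S,t,T,u); print('tub',tub)
for d in [-.03,-.035,-.04]:
    g=c+y*d; print(d,g, 'dist to tub',np.linalg.norm((g-tub[0])[:2]))
```

```text
[0.5188 0.1343 0.0513] 0.006521603973644026 [0.5189 0.1379 0.056 ] [0.516  0.1315 0.056 ]
[0.4784 0.2946 0.0496] 0.0015530705544479413 [0.4758 0.2961 0.056 ] [0.4773 0.2926 0.056 ]
len 0.16481373237396868
yaw 14.358991107064226 platter [0.5658 0.2322 0.056 ]
tub (array([0.5667, 0.2781, 0.0799]), np.float64(0.004509212562227449))
-0.03 [0.5732 0.2031 0.056 ] dist to tub 0.07528052083023871
-0.035 [0.5744 0.1982 0.056 ] dist to tub 0.08021779141969503
-0.04 [0.5757 0.1934 0.056 ] dist to tub 0.0851623819772286
```

Emit:
jog_arm([
  [[0,0,-0.1,0,0,0,90],[0,0,-0.1,0,0,0,90],[0,0,-0.1,0,0,0,90],[0,0,0,0,0,0,90],[0,0,0,0,0,0,90]],
])

```text
clock: 3.2
tcp_pos: [0.2117, -0.5351, 0.3066]
orientation: [0.001, 0.982, 0.187, 0.0]
wrist_force: [-0.4, -0.1, -0.2]
finger_gap: 0.0553
grip_force: 0.0
```

Emit:
jog_arm([
  [[0,0,0,0,0,-0.0394,90],[0,0,0,0,0,-0.0394,90],[0,0,0,0,0,-0.0394,90],[0,0,0,0,0,-0.0394,90],[0,0,0,0,0,-0.0394,90],[0.148,0.05,0,0,0,0,90],[0.148,0.05,0,0,0,0,90],[0.148,0.05,0,0,0,0,90],[0.148,0.05,0,0,0,0,90],[0.148,0.05,0,0,0,0,90],[0.148,0.05,0,0,0,0,90],[0.148,0.05,0,0,0,0,90],[0.148,0.05,0,0,0,0,90],[0.148,0.05,0,0,0,0,90],[0,0,-0.0,0,0,0,90],[0,0,0,0,0,0,90]],
])

```text
clock: 4.8
tcp_pos: [0.4872, -0.3155, 0.3048]
orientation: [-0.001, 0.878, 0.478, -0.001]
wrist_force: [-0.2, 0.4, -0.4]
finger_gap: 0.0555
grip_force: 0.0
```

Run:
```python
from h import *
s=env.get_state();print({k:np.round(s[k],4) for k in('clock','joint_pos','tcp_pos','orientation')})
```

```text
{'clock': np.float64(4.8), 'joint_pos': array([-7.1270e-01,  3.2020e-01,  2.3400e-01,  1.4871e+00, -5.0000e-04,
        1.4310e+00]), 'tcp_pos': array([ 0.4872, -0.3155,  0.3048]), 'orientation': array([-1.100e-03,  8.781e-01,  4.785e-01, -7.000e-04])}
```

Emit:
jog_arm([
  [[0.002,0.006,0.14,0,0,0,90],[0,0,0.14,0,0,0,90],[0,0,0.14,0,0,0,90],[0,0,0.1,0,0,0,90],[0,0,0.04,0,0,0,90],[0,0,0,0,0,0,90]],
])

```text
clock: 5.4
tcp_pos: [0.4868, -0.3169, 0.1647]
orientation: [-0.002, 0.879, 0.477, -0.001]
wrist_force: [0.5, -0.6, 0.2]
finger_gap: 0.0553
grip_force: 0.0
```

Run:
```python
from h import *
o=np.zeros((400,800,3),np.uint8)
for k,n in enumerate(('scene','top')):
    c=cams.read_camera(n);s=env.get_state();p=np.array(s['tcp_pos']);u=proj(c,p).round().astype(int)
    print(n,u,p,proj(c,[.489,-.316,.142]))
    i=c['pixels'][u[1]-50:u[1]+50,u[0]-50:u[0]+50,::-1];o[:,400*k:400*k+400]=cv2.resize(np.ascontiguousarray(i),(400,400),interpolation=2)
cv2.imwrite('pics/g1.png',o)
```

```text
scene [363 154] [ 0.4878198  -0.31744327  0.16628847] [360.65276412 159.58023071]
top [383 242] [ 0.48860606 -0.31780035  0.16737071] [379.98389194 242.87701646]
```

View pics/g1.png

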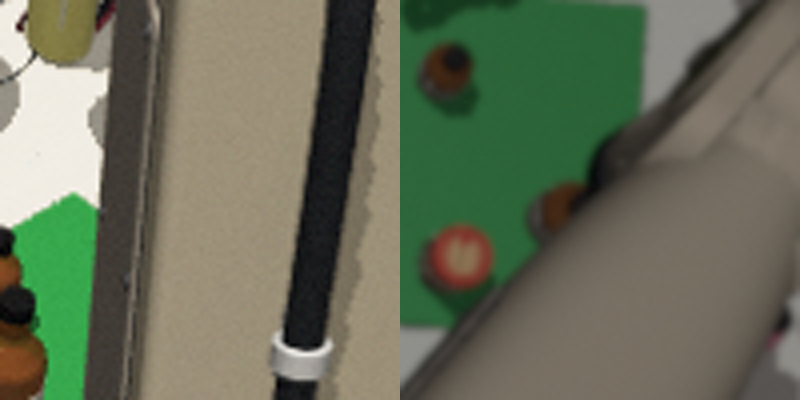

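The arm hides the bottle from both cameras. The TCP matches the measured cap within 2 mm, so I'll descend slowly and watch the force.

Emit:
jog_arm([
  [[0,0,0.04,0,0,0,90],[0,0,0.04,0,0,0,90],[0,0,0.04,0,0,0,90],[0,0,0.04,0,0,0,90],[0,0,0.04,0,0,0,90],[0,0,0,0,0,0,90],[0,0,0,0,0,0,90]],
])

```text
clock: 6.2
tcp_pos: [0.4885, -0.3167, 0.1159]
orientation: [-0.0, 0.879, 0.478, -0.0]
wrist_force: [-0.0, -0.6, -0.0]
finger_gap: 0.0553
grip_force: 0.0
```

Emit:
jog_arm([
  [[0,0,0,0,0,0,130],[0,0,0,0,0,0,160],[0,0,0,0,0,0,180],[0,0,0,0,0,0,255],[0,0,0,0,0,0,255],[0,0,0,0,0,0,255],[0,0,0,0,0,0,255],[0,0,0,0,0,0,255]],
], force=90)

```text
clock: 7.0
tcp_pos: [0.4889, -0.3171, 0.117]
orientation: [0.001, 0.879, 0.478, 0.0]
wrist_force: [-0.5, 0.7, 5.2]
finger_gap: 0.0194
grip_force: 87.8
```

Emit:
jog_arm([
  [[0,0,-0.04,0,0,0,255],[0,0,-0.08,0,0,0,255],[0,0,-0.12,0,0,0,255],[0,0,-0.14,0,0,0,255],[0,0,-0.14,0,0,0,255],[0,0,-0.14,0,0,0,255],[0,0,-0.14,0,0,0,255],[0,0,-0.14,0,0,0,255],[0,0,-0.06,0,0,0,255],[0,0,0,0,0,0,255],[0,0,0,0,0,0,255],[0,0,0,0,0,0,255]],
])

```text
clock: 8.2
tcp_pos: [0.4882, -0.3165, 0.3645]
orientation: [-0.001, 0.879, 0.478, -0.001]
wrist_force: [-0.3, 1.4, -1.6]
finger_gap: 0.0196
grip_force: 88.2
```

Run:
```python
from h import *
s=env.get_state();print({k:np.round(s[k],4) for k in('clock','joint_pos','tcp_pos','orientation','wrist_force','grip_force','finger_gap')})
c=cams.read_camera('scene');p=np.array(s['tcp_pos']);u=proj(c,p).round().astype(int);print(u)
i=c['pixels'][max(0,u[1]-90):u[1]+90,u[0]-90:u[0]+90,::-1];cv2.imwrite('pics/l1.png',cv2.resize(np.ascontiguousarray(i),None,fx=2.5,fy=2.5))
```

```text
{'clock': np.float64(8.2), 'joint_pos': array([-7.1310e-01,  3.3980e-01,  4.0750e-01,  1.6414e+00, -1.0000e-04,
        1.4328e+00]), 'tcp_pos': array([ 0.4882, -0.3165,  0.3645]), 'orientation': array([-1.400e-03,  8.786e-01,  4.775e-01, -5.000e-04]), 'wrist_force': array([-0.2701,  1.3549, -1.6448]), 'grip_force': np.float64(88.2307), 'finger_gap': np.float64(0.0196)}
[375  98]
```

View pics/l1.png

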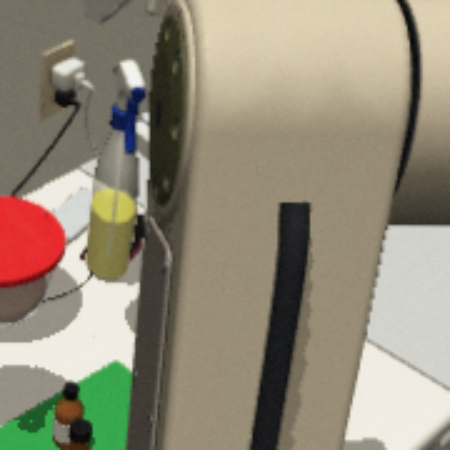

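Both views are hidden by the arm, but the wrist reads −1.6 N (about 0.16 kg) and the grip holds, so the bottle is lifted. Now I'll start the pitch gently.

Emit:
jog_arm([
  [[0,0,-0.056,-0.02,0,0,255],[0,0.007,-0.056,-0.039,0,0,255],[0,0.012,-0.055,-0.039,0,0,255],[0,0.018,-0.053,-0.039,0,0,255]],
], force=110)

```text
clock: 8.65
tcp_pos: [0.4897, -0.3175, 0.4219]
orientation: [0.189, 0.858, 0.466, 0.103]
wrist_force: [1.2, -0.2, -0.6]
finger_gap: 0.019
grip_force: 107.9
```

Run:
```python
from h import *
s=env.get_state();print({k:np.round(s[k],4) for k in('clock','joint_pos','tcp_pos','orientation','wrist_force','grip_force','finger_gap')}); print(rot(s['orientation']).round(3))
```

```text
{'clock': np.float64(8.65), 'joint_pos': array([-0.751 , -0.0288,  0.0081,  1.1801,  0.0737,  1.4108]), 'tcp_pos': array([ 0.4897, -0.3175,  0.4219]), 'orientation': array([0.1889, 0.858 , 0.4664, 0.1028]), 'wrist_force': array([ 1.1529, -0.1695, -0.5513]), 'grip_force': np.float64(107.8711), 'finger_gap': np.float64(0.019)}
[[ 0.544  0.762  0.353]
 [ 0.839 -0.494 -0.228]
 [ 0.     0.42  -0.908]]
```

Emit:
jog_arm([
  [[0,0.046,-0.04,-0.039,0,0,255],[0,0.05,-0.035,-0.039,0,0,255],[0,0.054,-0.028,-0.039,0,0,255],[0,0.057,-0.022,-0.039,0,0,255],[0,0.059,-0.015,-0.039,0,0,255],[0,0.06,-0.007,-0.039,0,0,255],[0,0.061,0,-0.039,0,0,255]],
])

```text
clock: 9.35
tcp_pos: [0.5247, -0.3399, 0.5189]
orientation: [0.528, 0.702, 0.381, 0.287]
wrist_force: [0.5, 0.6, -1.8]
finger_gap: 0.0188
grip_force: 108.0
```

Run:
```python
from h import *
s=env.get_state();print({k:np.round(s[k],4) for k in('clock','joint_pos','tcp_pos','wrist_force','ft_torque','grip_force','finger_gap')}); print(rot(s['orientation']).round(3))
```

```text
{'clock': np.float64(9.35), 'joint_pos': array([-8.1460e-01, -4.3000e-01, -7.1720e-01,  5.0000e-04,  2.3000e-01,
        1.5038e+00]), 'tcp_pos': array([ 0.5247, -0.3399,  0.5189]), 'wrist_force': array([ 0.5305,  0.5562, -1.8379]), 'ft_torque': array([ 0.6809,  1.042 , -0.0282]), 'grip_force': np.float64(107.9937), 'finger_gap': np.float64(0.0188)}
[[ 0.544  0.232  0.806]
 [ 0.839 -0.151 -0.523]
 [ 0.     0.961 -0.276]]
```

Emit:
jog_arm([
  [[0,0.085,-0.024,-0.039,0,0,255],[0,0.087,-0.014,-0.039,0,0,255],[0,0.088,-0.003,-0.039,0,0,255],[0,0.088,0.008,-0.039,0,0,255],[0,0.086,0.018,-0.039,0,0,255]],
])

```text
clock: 9.85
tcp_pos: [0.5261, -0.3411, 0.6234]
orientation: [0.707, 0.522, 0.283, 0.384]
wrist_force: [-27.7, 18.2, -9.0]
finger_gap: 0.0189
grip_force: 108.4
```

Run:
```python
from h import *
s=env.get_state();print({k:np.round(s[k],4) for k in('clock','joint_pos','tcp_pos','wrist_force','ft_torque','grip_force','finger_gap')}); print(rot(s['orientation']).round(3))
```

```text
{'clock': np.float64(9.85), 'joint_pos': array([-0.8123, -0.2718, -1.0278, -1.0641,  0.226 ,  1.6426]), 'tcp_pos': array([ 0.5261, -0.3411,  0.6234]), 'wrist_force': array([-27.7018,  18.2014,  -9.0067]), 'ft_torque': array([ 0.3645,  0.5844, -0.0535]), 'grip_force': np.float64(108.4136), 'finger_gap': np.float64(0.0189)}
[[ 0.544 -0.248  0.801]
 [ 0.839  0.16  -0.52 ]
 [ 0.001  0.955  0.296]]
```

The wrist shows about 33 N while joint 3 is near its limit. I'll hold still one row to see whether that is a transient or a contact.

Emit:
jog_arm([
  [[0,0,0,0,0,0,255],[0,0,0,0,0,0,255]],
])

```text
clock: 10.05
tcp_pos: [0.5278, -0.3427, 0.6199]
orientation: [0.704, 0.526, 0.285, 0.383]
wrist_force: [0.7, -1.2, -2.2]
finger_gap: 0.0188
grip_force: 108.3
```

Run:
```python
from h import *
s=env.get_state();print({k:np.round(s[k],4) for k in('clock','joint_pos','tcp_pos','wrist_force','ft_torque','grip_force','finger_gap','qvel')}); print(rot(s['orientation']).round(3))
c=cams.read_camera('scene');t=cams.read_camera('top');
o=np.hstack([cv2.resize(np.ascontiguousarray(i['pixels'][:,:,::-1]),(400,300)) for i in(c,t)]);cv2.imwrite('pics/inv.png',o);print(proj(c,s['tcp_pos']),proj(t,s['tcp_pos']))
```

```text
{'clock': np.float64(10.05), 'joint_pos': array([-0.8124, -0.2718, -1.0243, -1.0494,  0.2266,  1.6409]), 'tcp_pos': array([ 0.5278, -0.3427,  0.6199]), 'wrist_force': array([ 0.6995, -1.2439, -2.2076]), 'ft_torque': array([0.6771, 1.042 , 0.0205]), 'grip_force': np.float64(108.3384), 'finger_gap': np.float64(0.0188), 'qvel': array([-0.0025, -0.0284,  0.0033,  0.0303,  0.0005,  0.0015])}
[[ 0.544 -0.24   0.804]
 [ 0.839  0.154 -0.522]
 [ 0.001  0.959  0.285]]
[390.56158351 -13.63162063] [447.66489135 198.42263397]
```

View pics/inv.png

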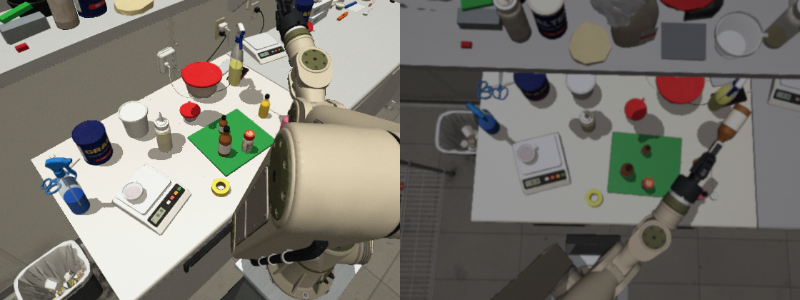

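The picture shows the bottle at (735,125) in the right-hand view, in line with the gripper and clear of everything; the force was only a transient. I'll continue the pitch while moving outward, away from the limit of joint 3.

Emit:
jog_arm([
  [[0,0.06,0.035,-0.02,0,0,255],[0,0.106,0.064,-0.039,0,0,255],[0,0.098,0.076,-0.039,0,0,255],[0,0.088,0.088,-0.039,0,0,255],[0,0.077,0.098,-0.039,0,0,255],[0,0.035,0.05,-0.02,0,0,255],[0,0,0,0,0,0,255],[0,0,0,0,0,0,255]],
])

```text
clock: 10.95
tcp_pos: [0.5507, -0.3574, 0.7787]
orientation: [0.831, 0.285, 0.155, 0.452]
wrist_force: [-1.2, -0.9, -2.2]
finger_gap: 0.0189
grip_force: 108.4
```

Run:
```python
from h import *
s=env.get_state();print({k:np.round(s[k],4) for k in('clock','joint_pos','tcp_pos','wrist_force','ft_torque','grip_force','finger_gap','qvel')}); print(rot(s['orientation']).round(3))
```

```text
{'clock': np.float64(10.95), 'joint_pos': array([-0.7459,  0.2091, -0.7756, -1.9029,  0.1042,  1.7059]), 'tcp_pos': array([ 0.5507, -0.3574,  0.7787]), 'wrist_force': array([-1.1807, -0.9387, -2.2257]), 'ft_torque': array([0.4334, 0.66  , 0.0235]), 'grip_force': np.float64(108.4294), 'finger_gap': np.float64(0.0189), 'qvel': array([-0.0036, -0.0229, -0.0298, -0.0084, -0.001 ,  0.0024])}
[[ 0.544 -0.663  0.514]
 [ 0.839  0.43  -0.333]
 [-0.     0.613  0.79 ]]
```

Emit:
jog_arm([
  [[0,0,0,0,0,0,255],[0,0,0,0,0,0,255],[0,0,0,0,0,0,255],[0,0,0,0,0,0,255],[0,0,0,0,0,0,255],[0,0,0,0,0,0,255],[0,0,0,0,0,0,255],[0,0,0,0,0,0,255],[0,0,0,0,0,0,255],[0,0,0,0,0,0,255],[0,0,0,0,0,0,255],[0,0,0,0,0,0,255],[0,0,0,0,0,0,255],[0,0,0,0,0,0,255],[0,0,0,0,0,0,255],[0,0,0,0,0,0,255],[0,0,0,0,0,0,255],[0,0,0,0,0,0,255],[0,0,0,0,0,0,255],[0,0,0,0,0,0,255]],
])

```text
clock: 12.95
tcp_pos: [0.5503, -0.3571, 0.7791]
orientation: [0.832, 0.283, 0.154, 0.452]
wrist_force: [-0.5, 1.7, -0.8]
finger_gap: 0.0192
grip_force: 108.4
```

Emit:
jog_arm([
  [[0,0,0,0,0,0,255],[0,0,0,0,0,0,255],[0,0,0,0,0,0,255],[0,0,0,0,0,0,255]],
])

```text
clock: 13.35
tcp_pos: [0.5502, -0.3571, 0.7792]
orientation: [0.832, 0.283, 0.154, 0.452]
wrist_force: [0.4, -1.2, -1.6]
finger_gap: 0.0188
grip_force: 108.4
```

Run:
```python
from h import *
np.set_printoptions(precision=4,suppress=True)
s=env.get_state();t=cams.read_camera('top');Rm=rot(s['orientation']);p=np.array(s['tcp_pos']);z=Rm[:,2]
# expected axis points: foot is .103+.019-.. from TCP along z ; compare with amber/label mask
q=[proj(t,p+z*d) for d in(.02,.06,.105)];print(q, p)
d=spotter.cut_out('bottle_middle','top')
for k in d:
    m=k['region'];ys,xs=np.nonzero(m);c=np.cov(xs,ys);w,v=np.linalg.eigh(c);print(k['uv'],k['conf'],m.sum(),v[:,1])
print((q[2]-q[0])/np.linalg.norm(q[2]-q[0]))
```

```text
[array([501.2086, 156.2352]), array([519.7429, 136.948 ]), array([542.5461, 113.2591])] [ 0.5502 -0.3571  0.7792]
[518.5, 134.3] 0.55 2312 [-0.7129  0.7013]
[ 0.6932 -0.7207]
```

The bottle's axis lines up with the tool to within about a degree, so there was no slip. The inverted hold lasted over 2.4 s at about 142 degrees. Now I'll turn it back.

Emit:
jog_arm([
  [[0,-0.018,-0.024,0.02,0,0,255],[0,-0.04,-0.045,0.0395,0,0,255],[0,-0.045,-0.04,0.0395,0,0,255],[0,-0.049,-0.034,0.0395,0,0,255],[0,-0.053,-0.028,0.0395,0,0,255],[0,-0.056,-0.021,0.0395,0,0,255],[0,-0.058,-0.014,0.0395,0,0,255],[0,-0.06,-0.006,0.0395,0,0,255],[0,-0.06,0.001,0.0395,0,0,255],[0,-0.059,0.009,0.0395,0,0,255]],
])

```text
clock: 14.45
tcp_pos: [0.5542, -0.3602, 0.6456]
orientation: [0.557, 0.68, 0.369, 0.302]
wrist_force: [1.3, -0.8, -0.6]
finger_gap: 0.0189
grip_force: 108.6
```

Run:
```python
from h import *
s=env.get_state();print({k:np.round(s[k],4) for k in('clock','joint_pos','tcp_pos','wrist_force','grip_force','finger_gap','qvel')}); print(rot(s['orientation']).round(3))
```

```text
{'clock': np.float64(14.45), 'joint_pos': array([-0.7959, -0.3802, -0.4689,  0.1158,  0.2148,  1.5258]), 'tcp_pos': array([ 0.5542, -0.3602,  0.6456]), 'wrist_force': array([ 1.3132, -0.7779, -0.6411]), 'grip_force': np.float64(108.6325), 'finger_gap': np.float64(0.0189), 'qvel': array([ 0.0385,  0.2104,  1.0683,  2.1369, -0.0819, -0.2673])}
[[ 0.545  0.167  0.822]
 [ 0.838 -0.108 -0.534]
 [-0.001  0.98  -0.198]]
```

Emit:
jog_arm([
  [[0,-0.103,0.003,0.0395,0,0,255],[0,-0.102,0.016,0.0395,0,0,255],[0,-0.099,0.028,0.0395,0,0,255],[0,-0.094,0.04,0.0395,0,0,255],[0,-0.089,0.052,0.0395,0,0,255],[0,-0.082,0.062,0.0395,0,0,255],[0,-0.073,0.072,0.0395,0,0,255],[0,-0.064,0.08,0.0395,0,0,255],[0,-0.053,0.08,0.0395,0,0,255],[0,-0.042,0.07,0.0395,0,0,255],[0,0,0.03,0.0194,0,0,255],[0,0,0,0,0,0,255],[0,0,0,0,0,0,255]],
])

```text
clock: 15.75
tcp_pos: [0.5197, -0.3383, 0.3921]
orientation: [0.033, 0.878, 0.477, 0.017]
wrist_force: [-0.3, -0.1, -0.3]
finger_gap: 0.0189
grip_force: 108.3
```

Run:
```python
from h import *
s=env.get_state();print({k:np.round(s[k],4) for k in('clock','joint_pos','tcp_pos','wrist_force','grip_force','finger_gap','qvel')}); m=rot(s['orientation']);print(m.round(4))
g=np.array([.558,.183]);p=np.array(s['tcp_pos'])
az=np.arctan2(g[1],g[0])-np.arctan2(p[1],p[0]);print('turn tool z deg',-np.degrees(az),'target az',np.arctan2(g[1],g[0]))
```

```text
{'clock': np.float64(15.75), 'joint_pos': array([-0.711 ,  0.3646,  0.509 ,  1.6415,  0.0094,  1.4363]), 'tcp_pos': array([ 0.5197, -0.3383,  0.3921]), 'wrist_force': array([-0.2754, -0.1095, -0.3271]), 'grip_force': np.float64(108.3009), 'finger_gap': np.float64(0.0189), 'qvel': array([ 0.0012, -0.0548, -0.0093, -0.0009,  0.0003, -0.0011])}
[[ 5.449e-01  8.362e-01  6.200e-02]
 [ 8.385e-01 -5.434e-01 -4.090e-02]
 [-5.000e-04  7.420e-02 -9.972e-01]]
turn tool z deg -51.221009696127155 target az 0.31690406568660917
```

Emit:
jog_arm([
  [[0,0,0,0.0237,0,0,255],[0,0,0,0,0,-0.0406,255],[0,0,0,0,0,-0.0406,255],[0,0,0,0,0,-0.0406,255],[0,0,0,0,0,-0.0406,255],[0,0,0,0,0,-0.0406,255],[0,0,0,0,0,-0.0406,255],[0,0,0,0,0,-0.0406,255],[0,0,0,0,0,0,255]],
])

```text
clock: 16.65
tcp_pos: [0.5187, -0.3375, 0.3952]
orientation: [0.002, 0.587, 0.81, -0.0]
wrist_force: [0.4, 0.2, -1.1]
finger_gap: 0.0188
grip_force: 108.5
```

Emit:
jog_arm([
  [[0.0604,0.0249,0,0,0,0,255],[0.1208,0.0498,0,0,0,0,255],[0.1208,0.0498,0,0,0,0,255],[0.1208,0.0498,0,0,0,0,255],[0.1208,0.0498,0,0,0,0,255],[0.1208,0.0498,0,0,0,0,255],[0.1208,0.0498,0,0,0,0,255],[0.1208,0.0498,0,0,0,0,255],[0.1208,0.0498,0,0,0,0,255],[0.1208,0.0498,0,0,0,0,255],[0.1208,0.0498,0,0,0,0,255],[0.1208,0.0498,0,0,0,0,255],[0.1208,0.0498,0,0,0,0,255],[0.1208,0.0498,0,0,0,0,255],[0.1208,0.0498,0,0,0,0,255],[0.1208,0.0498,0,0,0,0,255],[0.0604,0.0249,0,0,0,0,255],[0,0,0,0,0,0,255],[0,0,0,0,0,0,255]],
])

```text
clock: 18.55
tcp_pos: [0.5578, 0.1831, 0.3933]
orientation: [0.0, 0.587, 0.809, -0.0]
wrist_force: [-0.4, -0.7, -1.3]
finger_gap: 0.0191
grip_force: 108.5
```

Run:
```python
from h import *
np.set_printoptions(precision=4,suppress=True)
s=env.get_state();print({k:np.round(s[k],4) for k in('clock','joint_pos','tcp_pos','wrist_force','grip_force','finger_gap')}); m=rot(s['orientation']);print(m.round(4))
p=np.array(s['tcp_pos']);g=np.array([.558,.183,p[2]]);print('tool delta units',m.T@(g-p)/.25)
S=cams.read_camera('scene');T=cams.read_camera('top')
o=np.zeros((400,800,3),np.uint8)
for k,c in enumerate((S,T)):
    u=proj(c,p-[0,0,.05]).round().astype(int);v=max(60,u[1]);print(u)
    i=c['pixels'][v-60:v+60,u[0]-60:u[0]+60,::-1];o[:,400*k:400*k+400]=cv2.resize(np.ascontiguousarray(i),(400,400))
cv2.imwrite('pics/up.png',o)
```

```text
{'clock': np.float64(18.55), 'joint_pos': array([ 0.1808,  0.3647,  0.5154,  1.7211, -0.0005,  1.4358]), 'tcp_pos': array([0.5578, 0.1831, 0.3933]), 'wrist_force': array([-0.3742, -0.7422, -1.3172]), 'grip_force': np.float64(108.4566), 'finger_gap': np.float64(0.0191)}
[[-0.3105  0.9506  0.0005]
 [ 0.9506  0.3105 -0.0004]
 [-0.0005  0.0003 -1.    ]]
tool delta units [-0.0007  0.0007  0.    ]
[201 184]
[193 202]
```

View pics/up.png

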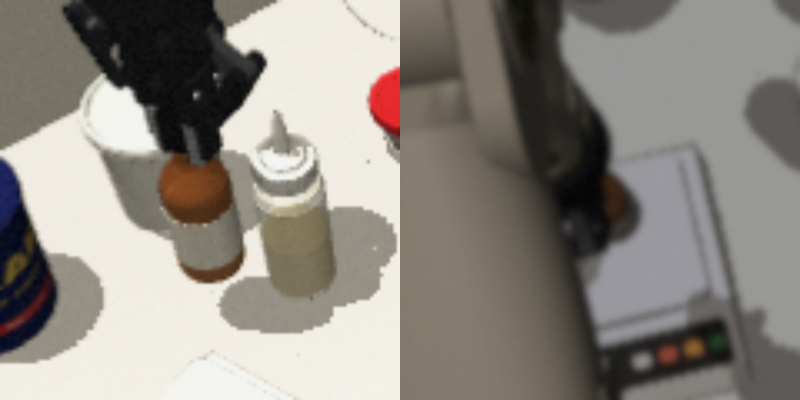

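The bottle hangs upright below the gripper at (210,225) in the left crop, and the scale is below it. I'll descend to about 15 mm above contact, then go slowly.

Emit:
jog_arm([
  [[0,0,0.06,0,0,0,255],[0,0,0.12,0,0,0,255],[0,0,0.12,0,0,0,255],[0,0,0.12,0,0,0,255],[0,0,0.12,0,0,0,255],[0,0,0.12,0,0,0,255],[0,0,0.12,0,0,0,255],[0,0,0.06,0,0,0,255],[0,0,0.03,0,0,0,255],[0,0,0,0,0,0,255],[0,0,0,0,0,0,255]],
])

```text
clock: 19.75
tcp_pos: [0.5585, 0.1829, 0.1763]
orientation: [0.0, 0.587, 0.809, 0.0]
wrist_force: [-0.4, 0.3, -1.3]
finger_gap: 0.019
grip_force: 108.5
```

Emit:
jog_arm([
  [[0,0,0.01,0,0,0,255],[0,0,0.01,0,0,0,255],[0,0,0.01,0,0,0,255],[0,0,0.006,0,0,0,255],[0,0,0,0,0,0,255]],
])

```text
clock: 20.25
tcp_pos: [0.5576, 0.1834, 0.1659]
orientation: [-0.001, 0.587, 0.81, -0.0]
wrist_force: [-0.9, 0.6, -0.9]
finger_gap: 0.0191
grip_force: 108.5
```

Emit:
jog_arm([
  [[0,0,0.004,0,0,0,255],[0,0,0.004,0,0,0,255],[0,0,0.004,0,0,0,255],[0,0,0.004,0,0,0,255],[0,0,0,0,0,0,255]],
])

```text
clock: 20.75
tcp_pos: [0.5576, 0.1833, 0.1619]
orientation: [-0.001, 0.587, 0.81, -0.0]
wrist_force: [0.4, 0.2, -1.7]
finger_gap: 0.0191
grip_force: 108.5
```

Emit:
jog_arm([
  [[0,0,0.004,0,0,0,255],[0,0,0,0,0,0,255]],
])

```text
clock: 20.95
tcp_pos: [0.5579, 0.1834, 0.1616]
orientation: [-0.0, 0.587, 0.81, -0.0]
wrist_force: [-1.1, -1.1, 3.4]
finger_gap: 0.0191
grip_force: 108.9
```

Contact: the wrist force rose from −1.7 N to +3.4 N at z = 0.1616. I'll release gently.

Emit:
jog_arm([
  [[0,0,0,0,0,0,255],[0,0,0,0,0,0,255],[0,0,0,0,0,0,190],[0,0,0,0,0,0,180],[0,0,0,0,0,0,170],[0,0,0,0,0,0,150],[0,0,0,0,0,0,120],[0,0,0,0,0,0,90],[0,0,0,0,0,0,90],[0,0,0,0,0,0,90]],
], force=20)

```text
clock: 21.95
tcp_pos: [0.5578, 0.1834, 0.1612]
orientation: [-0.0, 0.587, 0.81, -0.0]
wrist_force: [0.4, 0.2, -0.2]
finger_gap: 0.0552
grip_force: 0.0
```

Emit:
jog_arm([
  [[0,0,-0.02,0,0,0,90],[0,0,-0.04,0,0,0,90],[0,0,-0.08,0,0,0,90],[0,0,-0.12,0,0,0,90],[0,0,-0.16,0,0,0,90],[0,0,-0.16,0,0,0,90],[0,0,-0.16,0,0,0,90],[0,0,-0.1,0,0,0,90],[-0.1,0,0,0,0,0,90],[-0.16,0,0,0,0,0,90],[-0.16,0,0,0,0,0,90],[-0.16,0,0,0,0,0,90],[-0.16,0,0,0,0,0,90],[-0.16,0,0,0,0,0,90],[-0.1,0,0,0,0,0,90],[0,0,0,0,0,0,90],[0,0,0,0,0,0,90]],
])

```text
clock: 23.65
tcp_pos: [0.6357, -0.0547, 0.3715]
orientation: [-0.0, 0.587, 0.809, -0.0]
wrist_force: [0.3, -0.5, 0.7]
finger_gap: 0.0553
grip_force: 0.0
```

Run:
```python
from h import *
np.set_printoptions(precision=4,suppress=True)
S=cams.read_camera('scene');T=cams.read_camera('top')
print(proj(S,[.558,.183,.178]),proj(T,[.558,.183,.178]),proj(S,[.558,.183,.056]))
o=np.hstack([cv2.resize(np.ascontiguousarray(S['pixels'][180:320,140:280,::-1]),(400,400)),cv2.resize(np.ascontiguousarray(T['pixels'][150:290,140:280,::-1]),(400,400))]);cv2.imwrite('pics/fin.png',o)
```

```text
[211.4998 228.2385] [203.4974 212.4944] [217.5065 253.946 ]
```

View pics/fin.png

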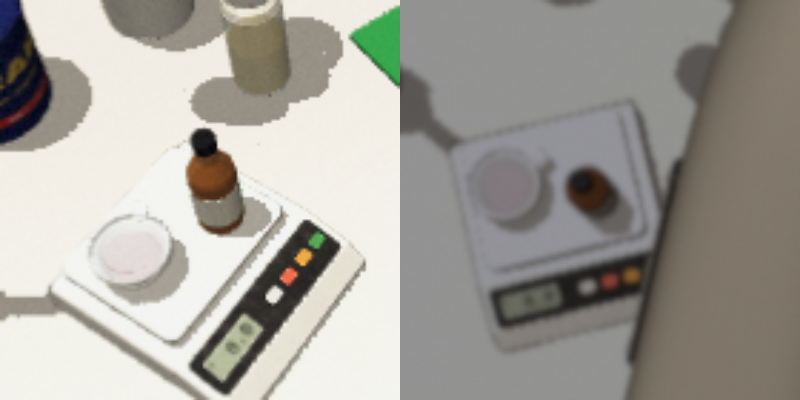

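The bottle stands upright on the free half of the plate, with its cap at (204,142) and foot at (222,225) in the left crop. It is clear of the tub, and the arm is away from everything.

```bash
python3 -c "
from h import *
print(ticket.hand_in())"
```

```text
the job is handed in; nothing more can be done
None
```

I handed the job in: the middle amber bottle was held upside down at about 142° for over two seconds, then set gently upright on the free half of the weighing plate and released, with the tub not touched; the hand-in returned no verdict.

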